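# Dispense one red agar dish and nudge it into the waiting bay

### The job

Take one fresh dish from the dispenser that holds the dark red agar dishes: press its black plunger once, all the way down, so that a single dish is ejected, and let the plunger come back up. Then nudge the ejected dish sideways along the delivery channel to the end stop of the waiting bay, so that the outlet is clear for the next dish. Only push it, do not pick any dish up, leave the dispenser with the straw-yellow dishes unused, do not disturb the other things, and finish with the hand clear.

Things in the scene. Friction and masses are not known exactly. Their poses are not given: they have to be found in the camera images.
- dispenser_red: dispenser holding three dark red dishes, fixed to the bench: grey plate, clear square magazine (48 x 48 mm, top z 63 mm), behind it (+x) a white gear housing (50 x 48 mm, centre x = 51, top z 58 mm) with the plunger. Origin on the bench under the magazine's centre, z up; -x is the delivery side, turned roughly to the robot, +y roughly the robot's left. Sliding floor at z = 10 mm
- dispenser_yellow: the same kind of dispenser with three straw-yellow dishes; not to be used. Same frame and sizes
- red_outlet (a point): on the red dispenser's floor at its outlet (x -48, y 0, z 10 mm in its frame, axes as its own): an ejected dish stops with its centre within 5 mm of here. The delivery channel runs along y, 46 mm wide (x -24 to -70 mm), with a front lip 4.5 mm high; its +y end (y = +27 mm) is open, without a wall, so a finger can come in there beside the dish
- red_bay (a point): on the red dispenser's floor in the waiting bay at the channel's -y end (x -48, y -53, z 10 mm in its frame): centre of a dish that touches the end stop. End stop: inner face at y = -73 mm, 14.5 mm high over the floor. A rail 5.5 mm high bounds the bay behind (x -20 to -25 mm)
- dispenser_red_knob_top (a point): centre of the top of the black mushroom knob (31 mm across, flat top 22 mm across) on the red dispenser's plunger; at rest 100 mm above the bench, at x = +51 mm, y = 0 in the dispenser's frame; it moves with the plunger
- dispenser_red_plunger (a joint): travel of the red plunger, m: 0 up, 0.025 fully down. Its spring needs about 2 N at first, 5 N at the bottom, and lifts it again on release. It is geared to a steel blade, twice as fast, that pushes the lowest dish out to -x under the magazine's front gate and clears it only at full stroke; as the plunger rises the blade returns and the stack drops by one dish
- dispenser_yellow_plunger (a joint): the same for the yellow dispenser's plunger; to stay at 0
- red_dish_0: the lowest red dish, the one that will be ejected: a lidded round dish 40 mm across and 16 mm high, about 15 g, of clear plastic with dark red agar; origin at the centre of its underside, z up
- red_dish_1: the middle red dish, same size; stays in the magazine
- red_dish_2: the top red dish, same size; stays in the magazine
- petri_large: a large lidded petri dish, 92 mm across, 15 mm high, loose on the bench near its front edge; origin at the centre of its underside; a bystander
- specimen_cup: specimen cup with a yellow screw lid, 62 mm across, 68 mm high, loose; origin at the centre of its underside; a bystander
- dropper_bottle: brown dropper bottle with a black bulb, 33 mm across, 102 mm high, loose; origin at the centre of its underside; a bystander
- forceps: steel forceps, 126 mm long along y, 10 mm high, loose, lying flat; origin at the centre of the underside; a bystander
- water_bath: white thermostatic water bath with a blue panel, fixed, 355 x 331 mm and 226 mm high, with tubes standing in it up to z = 240 mm; left of the dispensers, to be passed above or kept clear of; origin at the centre of its underside
Not all that is in view belongs to the job. Leave any blue look-alike of the red_dish_2 alone.

How it is judged:
On the way, in this order (a step that is already met when the one before it is completed fails the run):
1. the red dispenser's plunger is pressed all the way down and the lowest dish is out in the channel in front of the magazine (value of joint dispenser_red_plunger above 0.0235 m and x of red_dish_0 in the frame of dispenser_red below -0.0435 m), for 0.05 s.
2. the plunger is back up and the ejected dish lies in the channel (value of joint dispenser_red_plunger below 0.002 m and x of red_dish_0 in the frame of dispenser_red below -0.0435 m), for 0.1 s.
At the end, for the whole second after the job is handed in: The lowest red dish lies flat and still on the channel floor in the waiting bay, within 8 mm of the end stop (so wholly clear of the outlet); the other two red dishes are still stacked in the magazine, dropped by one place; both plungers are up (all of step 2 and y of red_dish_0 in the frame of dispenser_red between -0.057 and -0.045 m and x of red_dish_0 in the frame of dispenser_red above -0.054 m and z of each of red_dish_0, red_dish_1 in the frame of dispenser_red below 0.013 m and angle between red_dish_0's own z axis and vertical below 0.08 rad and linear speed of red_dish_0 below 0.01 m/s and x of each of red_dish_1, red_dish_2 in the frame of dispenser_red above -0.008 m and value of joint dispenser_yellow_plunger below 0.002 m); the robot touches nothing.
It fails at once if a second red dish is ejected (x of any of red_dish_1, red_dish_2 in the frame of dispenser_red below -0.012 m).
It fails at once if a red dish is lifted by more than 8 mm (z of red_dish_0 in the frame of dispenser_red above 0.018 m or z of red_dish_1 in the frame of dispenser_red above 0.034 m or z of red_dish_2 in the frame of dispenser_red above 0.05 m).
It fails at once if the yellow dispenser's plunger is pressed (value of joint dispenser_yellow_plunger above 0.006 m).
It fails at once if a bystander is moved by more than 20 mm (distance of any of petri_large, specimen_cup, dropper_bottle, forceps from where it was at the start of the episode above 0.02 m).
It also fails if it takes over 45 s, if anything falls off the work surface, if the arm or the gripper's body presses on something with over 40 N, if the wrist force passes 120 N, or if a joint passes its speed limit or range.

### The arm

A 6-joint arm with a two-finger parallel gripper is mounted at the origin on a cart in front of the work surface, level with it; the furniture and walls round the work are solid. World frame = base frame: x ahead of the robot, y to its left, z up, the work surface at z = 0. Lengths are in m, angles in rad, forces in N, time in s.
With the tool pointing down it reaches from about 0.375 to 0.9 m from the base axis. Payload 3.1 kg.
Tool frame: the origin (TCP) lies at the very end of the fingers, on their centre line; the grasp point (between the pads) lies 19 mm behind it (robot.hold_point_z is the z of the grasp point in the tool frame, in m); z points along the fingers, y is the direction in which the jaws open and shut (so a half turn about z gives the same grasp; the last joint's range is limited). The gripper opens to 87 mm and grips with 3 to 60 N. Pads are 19 mm wide; open, the fingers measure 117 mm over their backs; the gripper's body (75 mm by 190 mm) begins 51 mm behind the grasp point.
Start: joints at [1.139, 0.527, 1.433, -0, 1.181, -0.178], TCP at [0.157, 0.605, 0.223] pointing down, gripper open.
Joint ranges: [-3.08, 3.08], [-0.75, 2.2], [0.22, 2.44], [-1.43, 4.57], [0, 2.65], [-2.85, 2.85]. Speed limits (rad/s): [2.79, 2.79, 3.14, 3.14, 3.14, 3.14].

### API

Orientations are given as a unit quaternion [x, y, z, w].
In Python, from rig import robot, viewer, spotter gives the robot as it stands.
- The arm moves only by the shell command python3 -m crank 'ROWS' [FORCE]. ROWS is text: rows parted by semicolons, each of 7 numbers parted by spaces: the turn, a rotation vector about the tool's x, y, z in units of 5 degrees (1.0 is 5 degrees), then the shift along the tool's x, y, z in units of 40 mm (1.0 is 40 mm), then the gripper's target within -1 to 1 (shut at 1, half-way at 0, fully open at -1). A call has 1 to 5 rows; each row shifts and turns the pose as measured when the row begins, along the tool's axes as they then stand; what a row does not reach is not made up. A row lasts 1/8 s, in which the tool goes at most 62.5 mm and 10.7 degrees, less where a joint would pass 70% of its speed; a pose out of reach is approached as far as the arm can. A call is refused whole if a number of a shift passes 1 or a number of a turn 1, either way. A call with a gripper value outside its range is refused whole. The fingers move at their own pace and stop on an object; FORCE is the grip in N (left out, the last holds). Time passes only in rows, so rows that do not move let the fingers close. It gives the time, the measured TCP pose, the force and the opening at its end, in the units of the state.
- robot.get_obs(): the state, without advancing time (a new reading comes with each control period).
- viewer.camera(name): name is "scene" or "top" or "wrist"; returns a dict with "img" (420x560x3 uint8, red, green, blue), "camera_matrix" (3x3 intrinsics, pixels), "xyz" and "attitude" of the camera in the world. Camera axes: x right, y down, z forward; pixel columns grow to the right and rows downward; lengths in m; the calibration is good to about 2 mm. A picture is of the moment at which its call begins. There is no depth.
- robot.hand_in(): hands the job in, once; it reports no verdict.
Trained networks look in a picture, given as the dict that the camera call returned (one of the last four; its "shot" number tells which), for a name from the list of things; names that differ only in an ending like _2 or _b are one class to them, and where a whole thing is asked for, a point or a joint stands for the part that bears it (a point fixed in the world has none). Each returns a list of dicts, best first, with "score" (0 to 1); they miss things now and then, are a little off and sometimes report something else, mostly with a low value. They report only what shows in the picture. A call takes as long as a camera call. They do not tell look-alikes from the thing itself.
- spotter.boxes_of(name, picture): "at" ([x, y, z] in m, in the coordinates of the camera as it stood for that picture, good to about 4 mm: the middle of the surface that is visible of it).
The state is a dict: "time": time; "q": joint angles; "joint_velocities": joint speeds; "joint_torque": joint torques, N m; "position": TCP position; "tool_rot": TCP orientation; "ft_force": force on the tool from outside, world axes, zero at the start; "moment": the same for the moment, N m; "grip_width": finger opening in m.
Only numpy, scipy, OpenCV 4.12 (cv2) and the standard library are available. Lean on these libraries where they do the work, as an engineer would, in place of code of your own. Each camera call takes 0.05 s, during which the arm holds its last target.

## Working session

There is one attempt and no reset: what is moved stays moved. The work goes in short steps, Python scripts to look and compute and a shell command to move; the robot and the scene stay as the last step left them, time stands still between calls to the robot, and variables do not carry over. Pictures are saved under pics/ and viewed, and the job is handed in when it is done.

```bash
ls; mkdir -p pics; cat > h.py <<'E'
import numpy as np, cv2
from scipy.spatial.transform import Rotation as R
from rig import robot, viewer, spotter
def save(p,n): cv2.imwrite('pics/'+n+'.png',cv2.cvtColor(p['img'],cv2.COLOR_RGB2BGR))
def camR(p):
    a=np.array(p['attitude']); return R.from_quat(a).as_matrix() if a.size==4 else a.reshape(3,3)
def w(p,c): return camR(p)@np.array(c)+np.array(p['xyz'])
def px(p,X):
    c=camR(p).T@(np.array(X)-np.array(p['xyz'])); u=np.array(p['camera_matrix'])@c; return u[:2]/u[2]
def ray(p,uv,z):
    d=camR(p)@np.linalg.inv(np.array(p['camera_matrix']))@np.array([uv[0],uv[1],1.]); o=np.array(p['xyz']); return o+d*(z-o[2])/d[2]
E
python3 - <<'E'
from h import *
for n in ['scene','top']:
    p=viewer.camera(n); save(p,n+'0'); print(n,p['xyz'],p['attitude'])
    for k in ['dispenser_red','dispenser_red_knob_top','red_dish_0','petri_large','specimen_cup','dropper_bottle','forceps','water_bath']:
        for d in spotter.boxes_of(k,p)[:5]:
            X=w(p,d['at']); print(k,round(d['score'],2),X.round(3),px(p,X).round())
o=robot.get_obs(); print(o['time'],o['position'],o['tool_rot'],o['grip_width'])
E
```

```text
pics
scene [-0.05354073 -0.51436491  0.9109605 ] [ 0.82899946 -0.42544339  0.17137901 -0.31997977]
dispenser_red 0.97 [ 0.566 -0.27   0.014] [333. 260.]
red_dish_0 0.58 [ 0.736 -0.393  0.015] [408. 239.]
red_dish_0 0.46 [ 0.613 -0.166  0.014] [308. 229.]
red_dish_0 0.44 [ 0.589 -0.259  0.059] [336. 241.]
petri_large 0.76 [ 0.387 -0.194  0.016] [266. 296.]
petri_large 0.36 [0.406 0.056 0.004] [191. 243.]
specimen_cup 0.91 [ 0.63  -0.407  0.069] [400. 256.]
dropper_bottle 0.72 [0.704 0.025 0.05 ] [269. 170.]
forceps 0.63 [0.405 0.057 0.003] [190. 243.]
water_bath 0.52 [ 0.591 -0.259  0.061] [336. 240.]
water_bath 0.37 [ 0.565 -0.275  0.014] [335. 262.]
top [ 0.39958493 -0.08761852  1.29866442] [-0.69600799  0.7151225  -0.04677932  0.04454638]
dispenser_red 0.72 [ 0.567 -0.267  0.014] [347. 202.]
dispenser_red_knob_top 0.16 [ 0.64  -0.394  0.067] [392. 173.]
red_dish_0 0.67 [ 0.392 -0.199  0.014] [326. 261.]
red_dish_0 0.64 [ 0.588 -0.256  0.055] [344. 193.]
red_dish_0 0.51 [ 0.616 -0.161  0.015] [311. 186.]
petri_large 0.88 [ 0.391 -0.192  0.013] [324. 262.]
petri_large 0.39 [ 0.625 -0.065  0.102] [278. 179.]
specimen_cup 0.57 [ 0.64  -0.393  0.068] [391. 173.]
dropper_bottle 0.54 [0.699 0.026 0.061] [246. 157.]
dropper_bottle 0.47 [ 0.589 -0.256  0.059] [344. 192.]
0.9 [0.15687126 0.60497102 0.22257415] [ 1.26563147e-01  9.91958552e-01  7.95825723e-06 -1.06316014e-05] 0.0868477465654309
```

View pics/scene0.png

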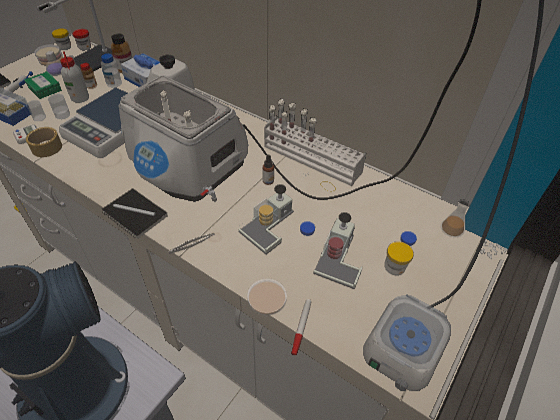

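View pics/top0.png

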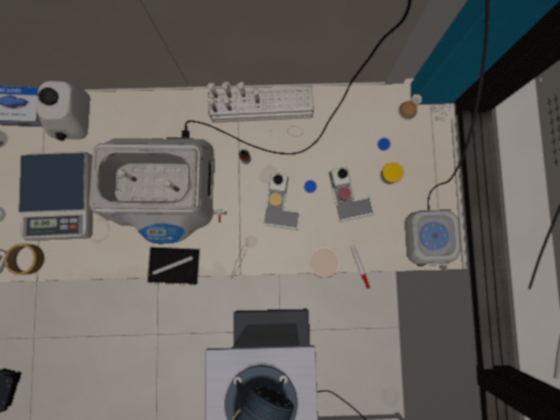

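```bash
python3 - <<'E'
import cv2,numpy as np
a=cv2.imread('pics/scene0.png')[150:330,220:460]; cv2.imwrite('pics/s_crop.png',cv2.resize(a,None,fx=3.3,fy=3.3,interpolation=cv2.INTER_CUBIC))
a=cv2.imread('pics/top0.png')[130:290,220:430]; cv2.imwrite('pics/t_crop.png',cv2.resize(a,None,fx=3.7,fy=3.7,interpolation=cv2.INTER_CUBIC))
E
```

```text
(no output)
```

View pics/s_crop.png

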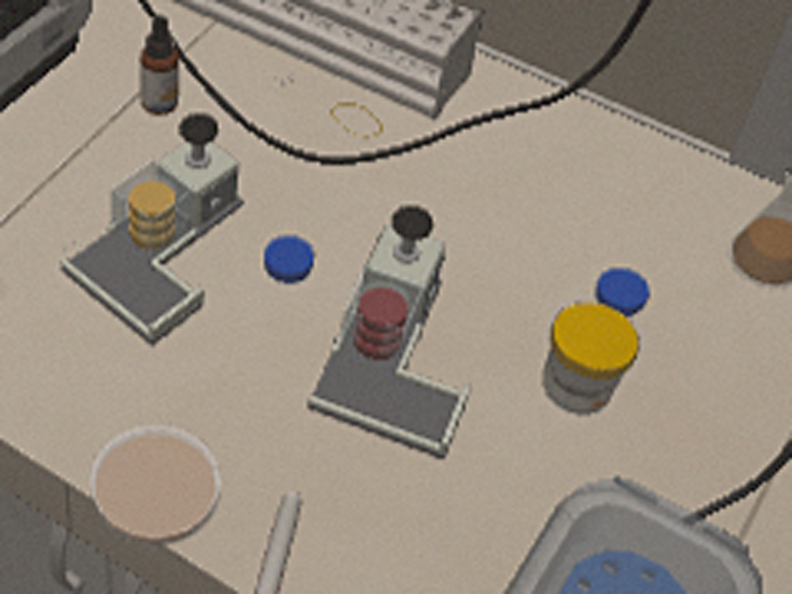

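View pics/t_crop.png

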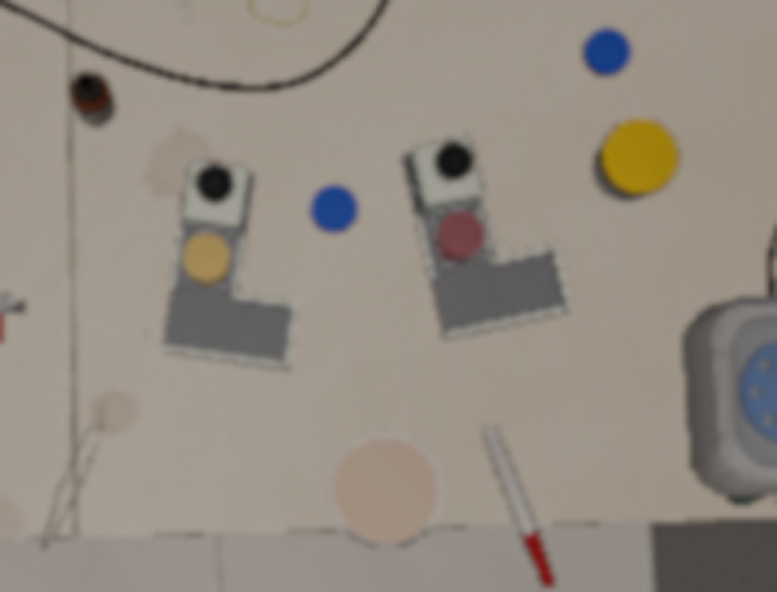

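The red dispenser holds the red stack at scene (335,247) and top (344,193). The yellow one is at scene (265,213) and top (275,199). Two blue look-alike dishes lie loose at scene (307,228) and (408,239), and those stay alone. Next I estimate the pose, then bring the wrist camera over.

```bash
python3 - <<'E'
from h import *
p=viewer.camera('top'); s=viewer.camera('scene')
T=lambda x,y:(x/3.7+220,y/3.7+130)
S=lambda x,y:(x/3.3+220,y/3.3+150)
print('knob',ray(p,T(454,160),.1),ray(s,S(413,218),.1))
print('dish',ray(p,T(461,236),.058),ray(s,S(383,305),.058))
for n,t,c,z in [('FL',(443,335),(311,403),.0145),('FR',(567,312),(443,452),.0145),('BR',(552,250),(467,388),.0245)]:
    print(n,ray(p,T(*t),z),ray(s,S(*c),z))
pt=viewer.camera('wrist'); save(pt,'w0')
Rt=R.from_quat(robot.get_obs()['tool_rot']).as_matrix(); t=robot.get_obs()['position']
print('cam in tool',Rt.T@(np.array(pt['xyz'])-t),'\n',Rt.T@camR(pt)); print(pt['camera_matrix'])
E
```

```text
knob [ 0.63692694 -0.24801477  0.1       ] [ 0.63782856 -0.25086935  0.1       ]
dish [ 0.58457818 -0.25649579  0.058     ] [ 0.58580704 -0.26105483  0.058     ]
FL [ 0.51101379 -0.24441833  0.0145    ] [ 0.50873395 -0.25084147  0.0145    ]
FR [ 0.52688712 -0.34508828  0.0145    ] [ 0.52826264 -0.34902066  0.0145    ]
BR [ 0.57623574 -0.33365416  0.0245    ] [ 0.58024902 -0.33906782  0.0245    ]
cam in tool [ 0.08294185 -0.0005235  -0.16171951] 
 [[ 1.58367415e-04 -9.53379353e-01 -3.01774394e-01]
 [ 9.99999660e-01 -9.32538527e-05  8.19399073e-04]
 [-8.09339783e-04 -3.01774421e-01  9.53379014e-01]]
[[331.58375659   0.         278.56432884]
 [  0.         331.58375659 216.09163825]
 [  0.           0.           1.        ]]
```

View pics/w0.png

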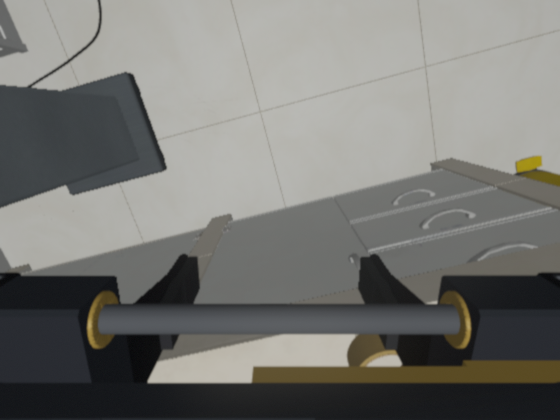

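```bash
python3 -m crank '0 0 -0.98 0 0 -0.7 1; 0 0 -0.98 0 0 -0.7 1; 0 0 -0.98 0 0 -0.7 1; 0 0 -0.98 0 0 -0.7 1; 0 0 -0.98 0 0 -0.7 1' 10
cat >> h.py <<'E'
def go(target,yaw):
    o=robot.get_obs(); Rt=R.from_quat(o['tool_rot']); t=np.array(o['position'])
    c,s=np.cos(yaw),np.sin(yaw)
    Rg=R.from_matrix(np.array([[-c,-s,0],[-s,c,0],[0,0,-1]]))
    print('t',o['time'],'pos',t.round(4),'F',np.round(o['ft_force'],1),'grip',round(o['grip_width'],4))
    print('shift units',(Rt.inv().apply(np.array(target)-t)/.04).round(3),'turn units',(np.degrees((Rt.inv()*Rg).as_rotvec())/5).round(3))
E
python3 -c "
from h import *
go([.40,.2,.36],np.radians(10)); go([.5,-.25,.33],np.radians(10))"
```

```text
time: 1.68
position: [0.1562, 0.6034, 0.3631]
tool_rot: [-0.094, 0.996, -0.004, -0.002]
ft_force: [-0.2, -0.7, -0.4]
grip_width: 0.0451
t 1.675 pos [0.1562 0.6034 0.3631] F [-0.2 -0.7 -0.4] grip 0.0451
shift units [ -4.106 -11.043   0.131] turn units [-0.077 -0.055  0.15 ]
t 1.675 pos [0.1562 0.6034 0.3631] F [-0.2 -0.7 -0.4] grip 0.0451
shift units [ -4.467 -22.557   0.957] turn units [-0.077 -0.055  0.15 ]
```

```bash
python3 -m crank '0 0 0 -0.4 -1 0 1; 0 0 0 -0.4 -1 0 1; 0 0 0 -0.4 -1 0 1; 0 0 0 -0.4 -1 0 1; 0 0 0 -0.4 -1 0 1' && python3 -m crank '0 0 0 -0.4 -1 0 1; 0 0 0 -0.4 -1 0 1; 0 0 0 -0.4 -1 0 1; 0 0 0 -0.4 -1 0 1; 0 0 0 -0.4 -1 0 1' && python3 -c "
from h import *
go([.5,-.25,.30],np.radians(10))"
```

```text
time: 2.3
position: [0.2748, 0.4208, 0.367]
tool_rot: [-0.097, 0.995, 0.0, 0.001]
ft_force: [0.7, 0.0, 0.4]
grip_width: 0.0019
time: 2.92
position: [0.395, 0.2338, 0.3682]
tool_rot: [-0.097, 0.995, 0.001, 0.003]
ft_force: [-0.5, 0.3, 0.2]
grip_width: 0.0007
t 2.925 pos [0.395  0.2338 0.3682] F [-0.5  0.3  0.2] grip 0.0007
shift units [ -0.22  -12.376   1.685] turn units [0.019 0.064 0.237]
```

```bash
python3 -m crank '0 0 0 0 -1 0 1; 0 0 0 0 -1 0 1; 0 0 0 0 -1 0 1; 0 0 0 0 -1 0 1; 0 0 0 0 -1 0 1' && python3 -m crank '0 0 0 0 -1 0 1; 0 0 0 0 -1 0 1; 0 0 0 0 -1 0.3 1; 0 0 0 0 -1 0.3 1; 0 0 0 0 -1 0.3 1' && python3 -m crank '0 0 0 -0.1 -1 0.3 1; 0 0 0.2 -0.1 -1 0.3 1; 0 0 0 0 -0.6 0.2 1; 0 0 0 0 0 0 1' &&  python3 -c "
from h import *
go([.5,-.25,.30],np.radians(10))
for n in ['wrist','top']:
    p=viewer.camera(n); save(p,n+'1')
    for k in ['dispenser_red','dispenser_red_knob_top','red_dish_0']:
        for d in spotter.boxes_of(k,p)[:5]:
            X=w(p,d['at']); print(k,round(d['score'],2),X.round(3),px(p,X).round())
"
```

```text
time: 3.55
position: [0.4356, 0.0308, 0.3688]
tool_rot: [-0.097, 0.995, 0.001, 0.005]
ft_force: [1.3, 0.2, 0.1]
grip_width: 0.0007
time: 4.18
position: [0.4758, -0.1724, 0.334]
tool_rot: [-0.097, 0.995, -0.0, 0.008]
ft_force: [0.8, 0.1, 0.4]
grip_width: 0.0007
time: 4.68
position: [0.5038, -0.2784, 0.3002]
tool_rot: [-0.086, 0.996, 0.001, 0.007]
ft_force: [0.2, 0.5, -0.2]
grip_width: 0.0007
t 4.675 pos [ 0.5038 -0.2784  0.3002] F [ 0.2  0.5 -0.2] grip 0.0007
shift units [-0.028  0.715  0.005] turn units [ 0.     0.165 -0.025]
dispenser_red 0.62 [ 0.554 -0.284  0.008] [269. 205.]
red_dish_0 0.87 [ 0.585 -0.258  0.059] [283. 242.]
red_dish_0 0.84 [ 0.617 -0.164  0.015] [342. 260.]
red_dish_0 0.63 [ 0.574 -0.263  0.042] [281. 229.]
red_dish_0 0.59 [ 0.392 -0.194  0.01 ] [359.  97.]
red_dish_0 0.47 [ 0.57  -0.261  0.024] [283. 222.]
dispenser_red 0.63 [ 0.625 -0.239  0.059] [338. 180.]
dispenser_red_knob_top 0.4 [ 0.641 -0.245  0.098] [341. 172.]
red_dish_0 0.69 [ 0.616 -0.163  0.012] [311. 187.]
```

View pics/wrist1.png

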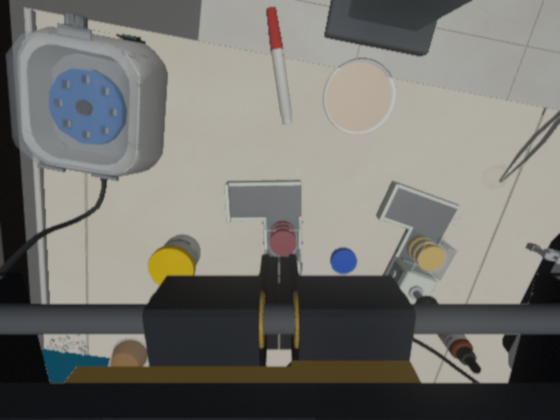

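```bash
python3 - <<'E'
import cv2
a=cv2.imread('pics/wrist1.png')[165:265,215:325]; cv2.imwrite('pics/w1c.png',cv2.resize(a,None,fx=6,fy=6,interpolation=cv2.INTER_CUBIC))
E
```

```text
(no output)
```

View pics/w1c.png

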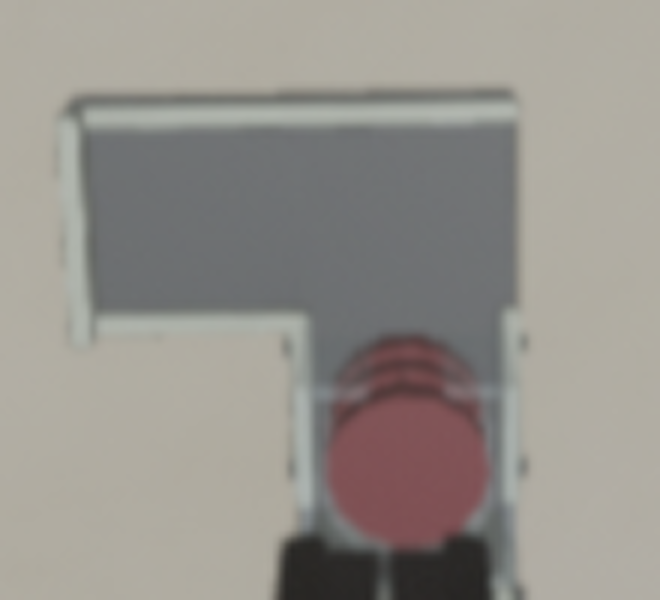

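```bash
python3 - <<'E'
from h import *
from scipy.optimize import least_squares
p=viewer.camera('wrist')
C=lambda x,y:(x/6+215,y/6+165)
obs=[(C(517,280),.010,None,.027),(C(517,150),.010,None,.027),(C(92,250),.010,None,-.073),(C(84,140),.010,None,-.073),
(C(120,128),.0145,-.070,None),(C(480,122),.0145,-.070,None),(C(120,316),.0155,-.025,None),(C(290,314),.0155,-.025,None),
(C(409,468),.058,0,0)]
W=[ray(p,o[0],o[1])[:2] for o in obs]
def f(v):
    r=[]
    c,s=np.cos(v[2]),np.sin(v[2])
    for o,X in zip(obs,W):
        d=X-v[:2]; x=c*d[0]+s*d[1]; y=-s*d[0]+c*d[1]
        if o[2] is not None: r.append(x-o[2])
        if o[3] is not None: r.append(y-o[3])
    return np.array(r)
s=least_squares(f,[.587,-.258,.17]); print(s.x,np.degrees(s.x[2]),(s.fun*1e3).round(1))
x,y,a=s.x
D=lambda X,Y:(x+np.cos(a)*X-np.sin(a)*Y,y+np.sin(a)*X+np.cos(a)*Y)
print('knob',D(.051,0),'outlet',D(-.048,0))
go([*D(.051,0),.13],a)
E
```

```text
[ 0.59074057 -0.2559356   0.20791841] 11.91284742184202 [ 0.2  0.6 -0.6 -0.3 -0.2  1.   0.1  0.9 -1.8  0.1]
knob (np.float64(0.6406421644516956), np.float64(-0.24540799798364094)) outlet (np.float64(0.5437743548373424), np.float64(-0.26584393350216823))
t 5.125 pos [ 0.5042 -0.2767  0.3017] F [-0.2  0.3  0.2] grip 0.0006
shift units [-3.426  0.185  4.347] turn units [-0.026  0.183 -0.377]
```

```bash
python3 -m crank '0 0.18 -0.38 -0.7 0.04 0.6 1; 0 0 0 -0.7 0.04 0.6 1; 0 0 0 -0.7 0.04 0.6 1; 0 0 0 -0.7 0.04 0.6 1; 0 0 0 -0.6 0.03 0.6 1' && python3 -c "
from h import *
go([.640,-.2458,.13],.208)"
```

```text
time: 5.75
position: [0.6413, -0.242, 0.1839]
tool_rot: [-0.104, 0.995, -0.004, 0.003]
ft_force: [-0.5, -0.4, -0.4]
grip_width: 0.0005
t 5.75 pos [ 0.6413 -0.242   0.1839] F [-0.5 -0.4 -0.4] grip 0.0005
shift units [ 0.059 -0.072  1.348] turn units [-0.109  0.064  0.008]
```

```bash
python3 -m crank '-0.1 0.06 0 0.06 -0.07 0.6 1; 0 0 0 0 0 0.6 1; 0 0 0 0 0 0 1' && python3 -c "
from h import *
go([.640,-.2458,.13],.208)
for n in ['scene','top']:
    p=viewer.camera(n); save(p,n+'2'); c=(345,217) if n=='scene' else (343,173)
    print(px(p,[.640,-.2458,.1]), px(p,robot.get_obs()['position']))
    a=cv2.imread('pics/'+n+'2.png')[c[1]-45:c[1]+45,c[0]-50:c[0]+50]; cv2.imwrite('pics/'+n+'2c.png',cv2.resize(a,None,fx=6,fy=6,interpolation=cv2.INTER_CUBIC))
"
```

```text
time: 6.12
position: [0.6381, -0.2441, 0.1313]
tool_rot: [-0.106, 0.994, 0.001, -0.003]
ft_force: [-0.3, -0.3, -0.5]
grip_width: 0.0005
t 6.125 pos [ 0.6381 -0.2441  0.1313] F [-0.3 -0.3 -0.5] grip 0.0005
shift units [-0.037 -0.053  0.033] turn units [ 0.034 -0.055  0.039]
[343.75940285 214.59949863] [344.9555966 205.4938509]
[341.87028738 172.19268196] [343.18367238 169.6839469 ]
```

View pics/scene2c.png

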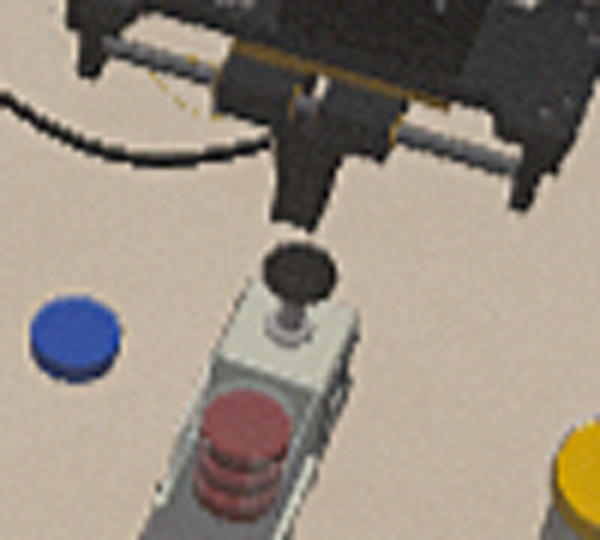

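View pics/top2c.png

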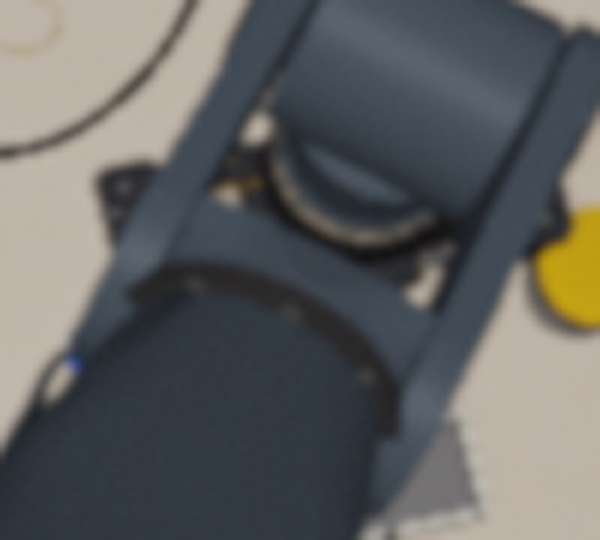

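```bash
python3 -m crank '0 0 0 0.02 -0.09 0.4 1; 0 0 0 0 0 0.3 1; 0 0 0 0 0 0.15 1; 0 0 0 0 0 0.1 1' && python3 -c "
from h import *
go([.638,-.248,.0735],.208)"
```

```text
time: 6.72
position: [0.6411, -0.251, 0.0973]
tool_rot: [-0.105, 0.994, -0.002, 0.002]
ft_force: [-0.2, 0.0, 1.5]
grip_width: 0.0005
t 6.725 pos [ 0.6411 -0.251   0.0973] F [-0.2  0.   1.5] grip 0.0005
shift units [0.062 0.092 0.593] turn units [-0.057  0.042  0.026]
```

```bash
python3 -m crank '0 0 0 0.02 0.02 0.12 1; 0 0 0 0 0 0.12 1; 0 0 0 0 0 0.12 1; 0 0 0 0 0 0.12 1' && python3 -c "
from h import *
go([.638,-.248,.0735],.208)"
```

```text
time: 7.22
position: [0.6411, -0.2509, 0.0791]
tool_rot: [-0.105, 0.994, -0.003, 0.003]
ft_force: [-1.7, 0.4, 3.9]
grip_width: 0.0004
t 7.225 pos [ 0.6411 -0.2509  0.0791] F [-1.7  0.4  3.9] grip 0.0004
shift units [0.061 0.089 0.139] turn units [-0.084  0.063  0.033]
```

```bash
python3 -m crank '0 0 0 0 0 0.12 1; 0 0 0 0 0 0.08 1; 0 0 0 0 0 0.05 1; 0 0 0 0 0 0 1' && python3 -c "
from h import *
go([.638,-.248,.0735],.208)
p=viewer.camera('scene'); save(p,'scene3')
a=cv2.imread('pics/scene3.png')[180:300,290:400]; cv2.imwrite('pics/scene3c.png',cv2.resize(a,None,fx=5,fy=5,interpolation=cv2.INTER_CUBIC))
"
```

```text
time: 7.72
position: [0.6411, -0.251, 0.076]
tool_rot: [-0.106, 0.994, -0.004, 0.003]
ft_force: [-1.2, -0.2, 4.1]
grip_width: 0.0005
t 7.725 pos [ 0.6411 -0.251   0.076 ] F [-1.2 -0.2  4.1] grip 0.0005
shift units [0.061 0.09  0.062] turn units [-0.096  0.064  0.041]
```

View pics/scene3c.png

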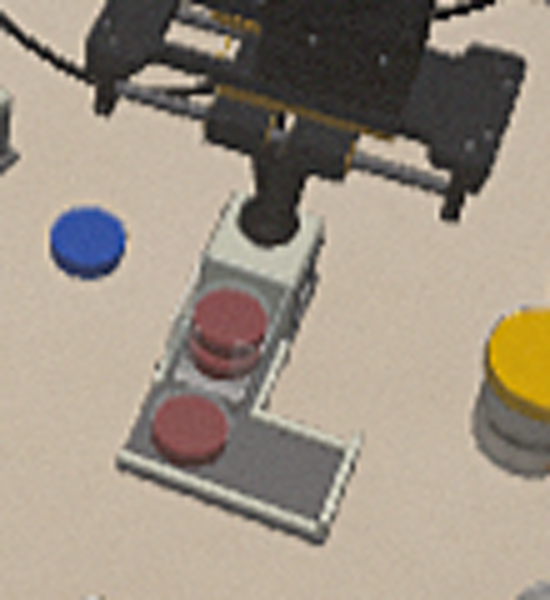

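```bash
python3 -m crank '0 0 0 0 0 0.1 1; 0 0 0 0 0 0.1 1' && python3 -m crank '0 0 0 0 0 0.1 1; 0 0 0 0 0 0 1'; python3 -c "
from h import *
p=viewer.camera('scene'); save(p,'scene4')
X=np.array([.586,-.258]);a=.2
for d in spotter.boxes_of('red_dish_0',p)[:6]:
    X=w(p,d['at']); print(round(d['score'],2),X.round(3))
"
```

```text
time: 8.02
position: [0.6412, -0.251, 0.075]
tool_rot: [-0.106, 0.994, -0.004, 0.003]
ft_force: [-7.9, 3.7, 27.3]
grip_width: 0.0004
time: 8.28
position: [0.6411, -0.2509, 0.0762]
tool_rot: [-0.106, 0.994, -0.005, 0.003]
ft_force: [-1.2, -0.4, 3.5]
grip_width: 0.0007
0.63 [ 0.588 -0.256  0.055]
0.6 [ 0.614 -0.165  0.015]
0.54 [ 0.538 -0.268  0.026]
0.45 [ 0.736 -0.392  0.012]
```

```bash
python3 -m crank '0 0 0 0 0 0.1 1; 0 0 0 0 0 0.1 1; 0 0 0 0 0 0.1 1; 0 0 0 0 0 0.1 1'; python3 -c "
from h import *
print(robot.get_obs()['position'])
p=viewer.camera('scene'); save(p,'scene5')
a=cv2.imread('pics/scene5.png')[180:300,290:400]; cv2.imwrite('pics/scene5c.png',cv2.resize(a,None,fx=5,fy=5,interpolation=cv2.INTER_CUBIC))
"
```

```text
time: 8.88
position: [0.6412, -0.251, 0.0751]
tool_rot: [-0.107, 0.994, -0.005, 0.003]
ft_force: [-7.6, 3.1, 23.5]
grip_width: 0.0006
[ 0.64124907 -0.25101445  0.07507261]
```

View pics/scene5c.png

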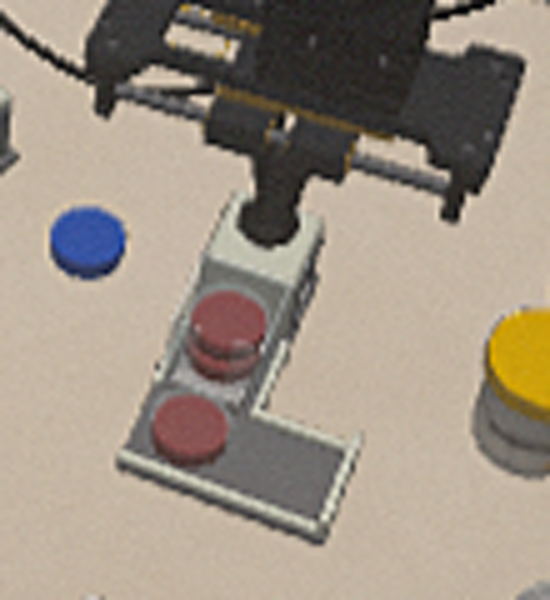

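The plunger is at its stop (TCP z 0.075, 23.5 N) and one dish is out in the channel at crop (190,430). Now I release it.

```bash
python3 -m crank '0 0 0 0 0 -0.2 1; 0 0 0 0 0 -0.2 1; 0 0 0 0 0 -0.2 1; 0 0 0 0 0 -0.3 1; 0 0 0 0 0 -0.4 1' && python3 -m crank '0 0 0 0 0 -0.8 1; 0 0 0 0 0 -0.8 1; 0 0 0 0.8 0 -0.5 1; 0 0 0 0.8 0 -0.5 1; 0 0 0 0.8 0 -0.5 1' && python3 -m crank '0 0 0 0.8 0 0 1; 0 0 0 0.3 0 0 1; 0 0 0 0 0 0 1' && python3 -c "
from h import *
go([.5,-.25,.25],.208)
for n in ['wrist','scene']:
    p=viewer.camera(n); save(p,n+'6')
    for d in spotter.boxes_of('red_dish_0',p)[:6]:
        X=w(p,d['at']); print(round(d['score'],2),X.round(3),px(p,X).round())
"
```

```text
time: 9.55
position: [0.6401, -0.2499, 0.1253]
tool_rot: [-0.107, 0.994, -0.004, 0.001]
ft_force: [-0.6, -0.6, -0.8]
grip_width: 0.0006
time: 10.18
position: [0.5456, -0.2689, 0.2548]
tool_rot: [-0.108, 0.994, -0.004, 0.002]
ft_force: [-0.5, -0.1, 0.6]
grip_width: 0.0006
time: 10.55
position: [0.5014, -0.2794, 0.2587]
tool_rot: [-0.107, 0.994, -0.006, 0.005]
ft_force: [0.2, -0.1, 0.9]
grip_width: 0.0
t 10.55 pos [ 0.5014 -0.2794  0.2587] F [ 0.2 -0.1  0.9] grip 0.0
shift units [-0.121  0.728  0.21 ] turn units [-0.151  0.096  0.083]
0.82 [ 0.539 -0.264  0.024] [287. 213.]
0.64 [0.431 0.043 0.005] [544. 179.]
0.48 [ 0.606 -0.167  0.017] [346. 273.]
0.41 [ 0.574 -0.264  0.022] [281. 237.]
0.65 [ 0.539 -0.268  0.026] [327. 264.]
0.52 [ 0.614 -0.166  0.013] [308. 229.]
0.51 [ 0.593 -0.255  0.045] [335. 243.]
0.49 [ 0.737 -0.39   0.013] [407. 239.]
```

View pics/wrist6.png

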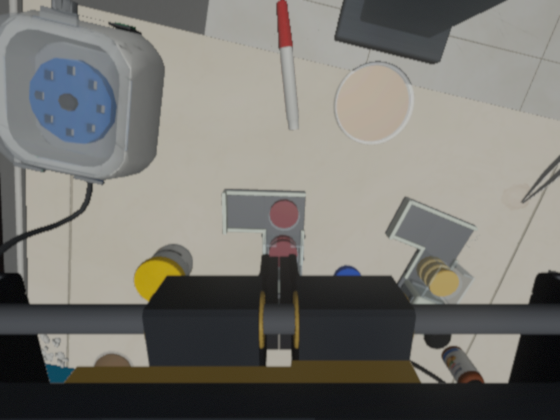

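View pics/scene6.png

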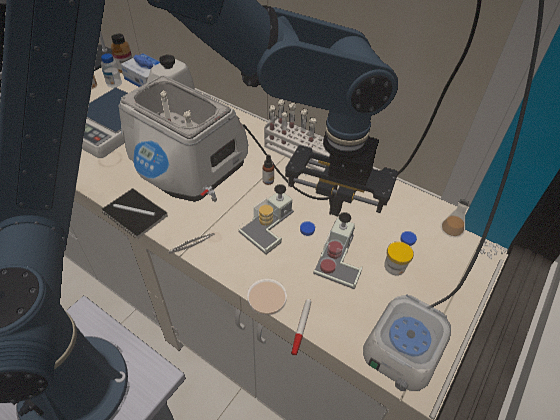

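```bash
python3 - <<'E'
import cv2
a=cv2.imread('pics/wrist6.png')[180:265,215:315]; cv2.imwrite('pics/w6c.png',cv2.resize(a,None,fx=7,fy=7,interpolation=cv2.INTER_CUBIC))
E
```

```text
(no output)
```

View pics/w6c.png

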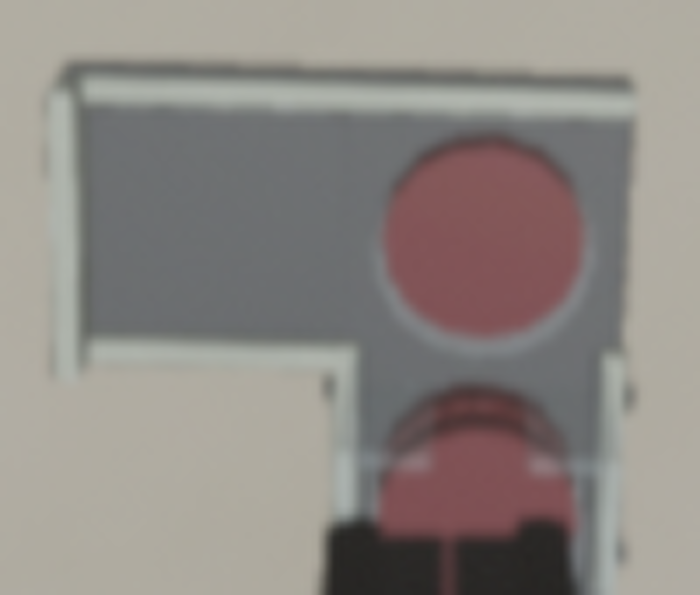

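```bash
python3 - <<'E'
from h import *
from scipy.optimize import least_squares
p=viewer.camera('wrist')
C=lambda x,y:(x/7+215,y/7+180)
obs=[(C(622,340),.010,None,.027),(C(630,150),.010,None,.027),(C(85,320),.010,None,-.073),(C(84,140),.010,None,-.073),
(C(120,106),.0145,-.070,None),(C(600,117),.0145,-.070,None),(C(120,342),.0155,-.025,None),(C(320,346),.0155,-.025,None)]
W=[ray(p,o[0],o[1])[:2] for o in obs]
def f(v):
    r=[];c,s=np.cos(v[2]),np.sin(v[2])
    for o,X in zip(obs,W):
        d=X-v[:2]; x=c*d[0]+s*d[1]; y=-s*d[0]+c*d[1]
        r.append(x-o[2] if o[2] is not None else y-o[3])
    return np.array(r)
s=least_squares(f,[.587,-.258,.17]); print(s.x,np.degrees(s.x[2]),(s.fun*1e3).round(1))
x,y,a=s.x
D=lambda X,Y:np.array((x+np.cos(a)*X-np.sin(a)*Y,y+np.sin(a)*X+np.cos(a)*Y))
def inv(P): 
    d=np.array(P[:2])-[x,y]; return np.array([np.cos(a)*d[0]+np.sin(a)*d[1],-np.sin(a)*d[0]+np.cos(a)*d[1]])
print('dish d-frame',inv(ray(p,C(484,240),.026)),'world',ray(p,C(484,240),.026))
print('knob',D(.051,0),'start',D(-.048,.055),'end',D(-.048,-.017))
go([*D(-.048,.055),.06],a)
E
```

```text
[ 0.59078842 -0.25762238  0.19463745] 11.151904362891964 [ 0.2  0.  -0.5  0.2  0.2 -0.   0.  -0.2]
dish d-frame [-0.04994513  0.00063929] world [ 0.54166272 -0.26665509  0.026     ]
knob [ 0.64082543 -0.24775842] start [ 0.53305717 -0.21294461] end [ 0.54698275 -0.2835851 ]
t 10.8 pos [ 0.5022 -0.279   0.2578] F [-0.4  0.3  0. ] grip 0.0006
shift units [-1.071  1.508  4.936] turn units [-0.142  0.088  0.258]
```

```bash
python3 -m crank '-0.14 0.09 0.26 -0.27 0.42 0.7 1; 0 0 0 -0.27 0.42 0.7 1; 0 0 0 -0.27 0.42 0.7 1; 0 0 0 -0.27 0.42 0.7 1; 0 0 0 0 0 0 1' && python3 -c "
from h import *
x,y,a=.5908,-.2576,.1946
D=lambda X,Y:np.array((x+np.cos(a)*X-np.sin(a)*Y,y+np.sin(a)*X+np.cos(a)*Y))
go([*D(-.048,.062),.06],a)"
```

```text
time: 11.42
position: [0.5365, -0.2031, 0.1416]
tool_rot: [-0.098, 0.995, -0.001, 0.001]
ft_force: [-0.3, 0.1, -0.0]
grip_width: 0.0002
t 11.425 pos [ 0.5365 -0.2031  0.1416] F [-0.3  0.1 -0. ] grip 0.0002
shift units [ 0.133 -0.045  2.04 ] turn units [-0.021  0.014  0.021]
```

```bash
python3 -m crank '0 0 0 0.13 -0.03 0.7 1; 0 0 0 0 0 0.7 1; 0 0 0 0 0 0.6 1; 0 0 0 0 0 0.4 1; 0 0 0 0 0 0 1' && python3 -c "
from h import *
x,y,a=.5908,-.2576,.1946
D=lambda X,Y:np.array((x+np.cos(a)*X-np.sin(a)*Y,y+np.sin(a)*X+np.cos(a)*Y))
go([*D(-.048,.062),.019],a)
go([*D(-.048,.042),.019],a)
p=viewer.camera('wrist'); save(p,'w7')
p=viewer.camera('scene'); save(p,'s7')
a=cv2.imread('pics/s7.png')[180:300,290:400]; cv2.imwrite('pics/s7c.png',cv2.resize(a,None,fx=5,fy=5,interpolation=cv2.INTER_CUBIC))
"
```

```text
time: 12.05
position: [0.5382, -0.2117, 0.048]
tool_rot: [-0.099, 0.995, -0.006, 0.006]
ft_force: [0.5, 0.8, 0.2]
grip_width: 0.0004
t 12.05 pos [ 0.5382 -0.2117  0.048 ] F [0.5 0.8 0.2] grip 0.0004
shift units [0.138 0.179 0.722] turn units [-0.142  0.115  0.043]
t 12.05 pos [ 0.5382 -0.2117  0.048 ] F [0.5 0.8 0.2] grip 0.0004
shift units [ 0.14  -0.321  0.728] turn units [-0.142  0.115  0.043]
```

View pics/s7c.png

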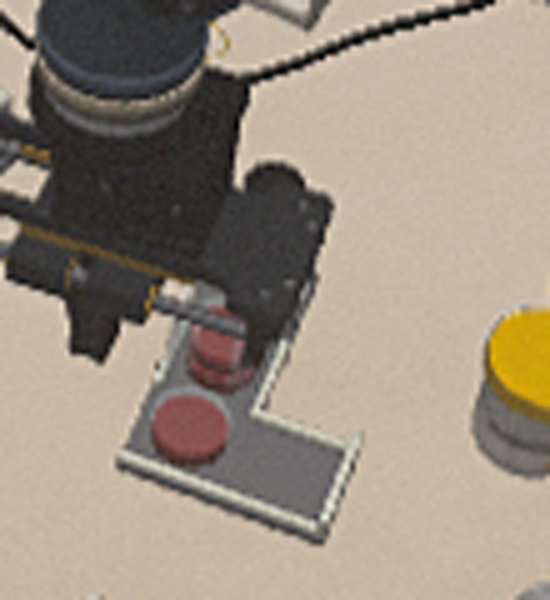

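View pics/w7.png

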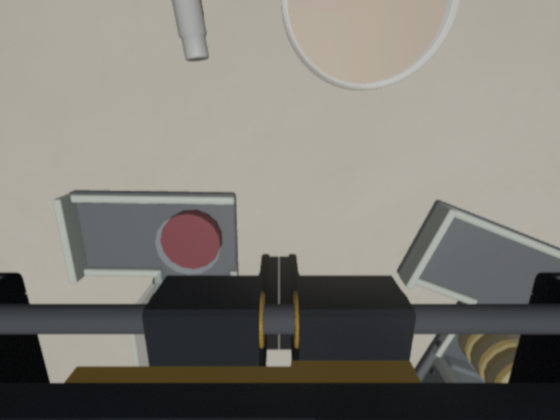

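```bash
python3 -m crank '-0.14 0.11 0.04 0.14 0.15 0.3 1; 0 0 0 0 0 0.25 1; 0 0 0 0 0 0.15 1; 0 0 0 0 0 0 1' && python3 -c "
from h import *
x,y,a=.5908,-.2576,.1946
D=lambda X,Y:np.array((x+np.cos(a)*X-np.sin(a)*Y,y+np.sin(a)*X+np.cos(a)*Y))
go([*D(-.048,.042),.019],a)
p=viewer.camera('wrist'); save(p,'w8')
"
```

```text
time: 12.65
position: [0.5331, -0.2076, 0.021]
tool_rot: [-0.097, 0.995, -0.001, 0.002]
ft_force: [0.5, -0.5, 0.1]
grip_width: 0.0004
t 12.65 pos [ 0.5331 -0.2076  0.021 ] F [ 0.5 -0.5  0.1] grip 0.0004
shift units [ 0.026 -0.454  0.051] turn units [-0.038  0.046  0.004]
```

View pics/w8.png

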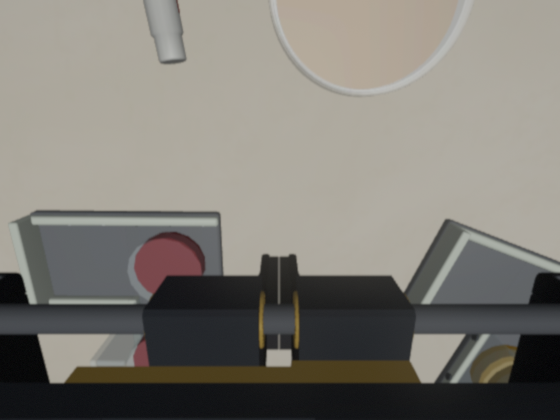

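```bash
python3 -m crank '0 0 0 0.02 -0.25 0.05 1; 0 0 0 0 -0.2 0 1; 0 0 0 0 -0.2 0 1; 0 0 0 0 -0.2 0 1' && python3 -c "
from h import *
x,y,a=.5908,-.2576,.1946
D=lambda X,Y:np.array((x+np.cos(a)*X-np.sin(a)*Y,y+np.sin(a)*X+np.cos(a)*Y))
go([*D(-.048,-.017),.019],a)"
```

```text
time: 13.2
position: [0.5401, -0.2439, 0.0199]
tool_rot: [-0.098, 0.995, -0.002, 0.003]
ft_force: [-0.2, -0.6, 0.9]
grip_width: 0.0007
t 13.2 pos [ 0.5401 -0.2439  0.0199] F [-0.2 -0.6  0.9] grip 0.0007
shift units [ 0.024 -1.005  0.027] turn units [-0.058  0.064  0.009]
```

```bash
python3 -c "
from h import *
p=viewer.camera('scene'); save(p,'s9')
a=cv2.imread('pics/s9.png')[180:300,290:400]; cv2.imwrite('pics/s9c.png',cv2.resize(a,None,fx=5,fy=5,interpolation=cv2.INTER_CUBIC))
"
```

```text
(no output)
```

View pics/s9c.png

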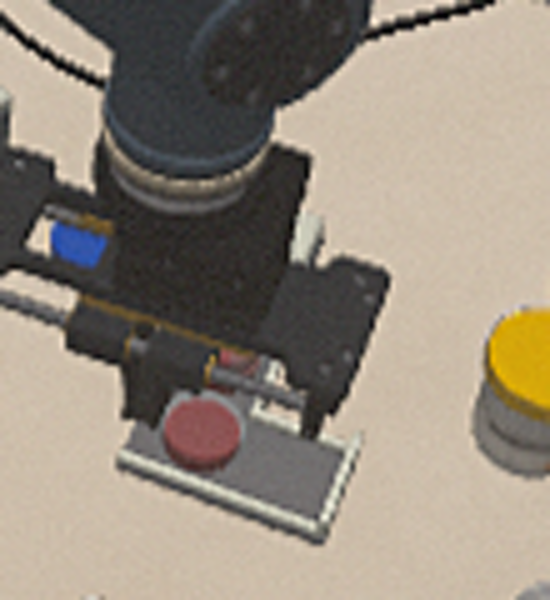

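```bash
python3 -m crank '0 0.05 0 0.02 -0.22 0.02 1; 0 0 0 0 -0.22 0 1; 0 0 0 0 -0.22 0 1; 0 0 0 0 -0.22 0 1' && python3 -c "
from h import *
x,y,a=.5908,-.2576,.1946
D=lambda X,Y:np.array((x+np.cos(a)*X-np.sin(a)*Y,y+np.sin(a)*X+np.cos(a)*Y))
go([*D(-.048,-.024),.019],a)
p=viewer.camera('scene'); save(p,'s10')
for d in spotter.boxes_of('red_dish_0',p)[:6]:
    X=w(p,d['at']); print(round(d['score'],2),X.round(3),px(p,X).round())
a=cv2.imread('pics/s10.png')[180:300,290:400]; cv2.imwrite('pics/s10c.png',cv2.resize(a,None,fx=5,fy=5,interpolation=cv2.INTER_CUBIC))
"
```

```text
time: 13.75
position: [0.547, -0.282, 0.0194]
tool_rot: [-0.097, 0.995, -0.003, 0.001]
ft_force: [-0.2, -0.3, 0.0]
grip_width: 0.0005
t 13.75 pos [ 0.547  -0.282   0.0194] F [-0.2 -0.3  0. ] grip 0.0005
shift units [ 0.007 -0.212  0.01 ] turn units [-0.072  0.019  0.004]
0.5 [ 0.54  -0.312  0.026] [344. 273.]
0.46 [ 0.738 -0.393  0.017] [409. 238.]
```

View pics/s10c.png

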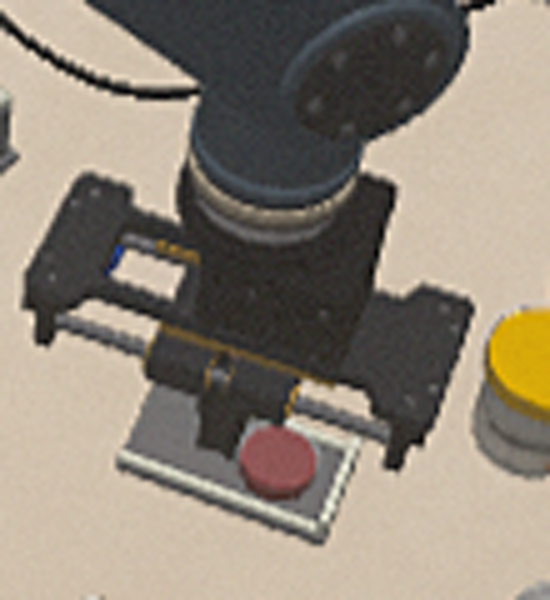

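```bash
python3 -m crank '0 0 0 0 -0.1 0 1; 0 0 0 0 -0.08 0 1' ; python3 -m crank '0 0 0 0 -0.06 0 1'; python3 -c "
from h import *
x,y,a=.5908,-.2576,.1946
D=lambda X,Y:np.array((x+np.cos(a)*X-np.sin(a)*Y,y+np.sin(a)*X+np.cos(a)*Y))
go([*D(-.048,-.024),.019],a)
p=viewer.camera('scene'); save(p,'s11')
a=cv2.imread('pics/s11.png')[180:300,290:400]; cv2.imwrite('pics/s11c.png',cv2.resize(a,None,fx=5,fy=5,interpolation=cv2.INTER_CUBIC))
"
```

```text
time: 14.1
position: [0.5485, -0.2897, 0.0194]
tool_rot: [-0.097, 0.995, -0.003, 0.001]
ft_force: [0.1, 0.2, 0.7]
grip_width: 0.0001
time: 14.22
position: [0.5483, -0.2907, 0.0193]
tool_rot: [-0.097, 0.995, -0.002, 0.001]
ft_force: [-0.8, 6.6, 2.4]
grip_width: 0.0004
t 14.225 pos [ 0.5483 -0.2907  0.0193] F [-0.8  6.6  2.4] grip 0.0004
shift units [-0.001  0.006  0.008] turn units [-0.038  0.011 -0.01 ]
```

View pics/s11c.png

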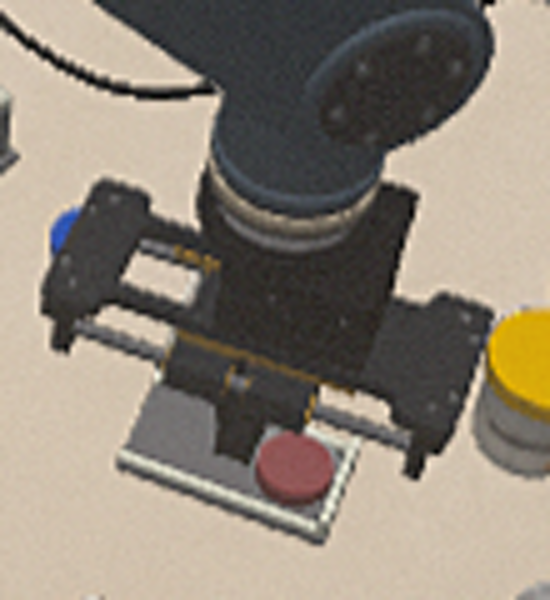

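The end stop shows up as a force of 6.6 N, at exactly the expected y. I back off and lift clear.

```bash
python3 -m crank '0 0 0 0 0.15 0 1; 0 0 0 0 0.3 0 1; 0 0 0 0 0.2 -0.3 1; 0 0 0 0 0 -0.8 1; 0 0 0 0 0 -0.9 1' && python3 -m crank '0 0 0 0.3 0 -0.9 1; 0 0 0 0.3 0 -0.9 1; 0 0 0 0.3 0 -0.9 1; 0 0 0 0 0 -0.9 1; 0 0 0 0 0 0 1' && python3 - <<'E'
from h import *
x,y,a=.5908,-.2576,.1946
go([.5,-.25,.2],a)
for n in ['wrist','scene']:
    p=viewer.camera(n); save(p,n+'12')
    for k in ['red_dish_0','petri_large','specimen_cup','dropper_bottle','forceps']:
      for d in spotter.boxes_of(k,p)[:4]:
        X=w(p,d['at']); e=X[:2]-[x,y]; print(n,k,round(d['score'],2),X.round(3),px(p,X).round(),'dframe',(np.array([[np.cos(a),np.sin(a)],[-np.sin(a),np.cos(a)]])@e).round(4))
a=cv2.imread('pics/wrist12.png')[180:270,205:325]; b=cv2.imread('pics/scene12.png')[195:295,290:390]
cv2.imwrite('pics/c12.png',np.hstack([cv2.resize(a,(480,360),interpolation=2),cv2.resize(b,(320,360),interpolation=2)]))
E
```

```text
time: 14.9
position: [0.5411, -0.2612, 0.0995]
tool_rot: [-0.098, 0.995, -0.001, -0.002]
ft_force: [-0.3, -0.2, -0.8]
grip_width: 0.0007
time: 15.52
position: [0.5062, -0.2667, 0.2558]
tool_rot: [-0.099, 0.995, -0.006, 0.003]
ft_force: [0.3, -0.1, -0.9]
grip_width: 0.0007
t 15.525 pos [ 0.5062 -0.2667  0.2558] F [ 0.3 -0.1 -0.9] grip 0.0007
shift units [0.076 0.456 1.388] turn units [-0.136  0.05   0.049]
wrist red_dish_0 0.86 [ 0.552 -0.32   0.023] [232. 209.] dframe [-0.0502 -0.0538]
wrist red_dish_0 0.71 [0.427 0.045 0.004] [540. 167.] dframe [-0.1022  0.3281]
wrist red_dish_0 0.63 [ 0.608 -0.163  0.017] [342. 270.] dframe [0.0351 0.0897]
wrist petri_large 0.8 [ 0.392 -0.196  0.01 ] [361.  96.] dframe [-0.1832  0.0994]
wrist petri_large 0.17 [ 0.636 -0.399  0.068] [149. 274.] dframe [ 0.0167 -0.1472]
wrist specimen_cup 0.9 [ 0.636 -0.399  0.065] [150. 273.] dframe [ 0.0167 -0.1472]
wrist dropper_bottle 0.89 [0.703 0.025 0.044] [461. 366.] dframe [0.1652 0.2558]
wrist forceps 0.97 [0.428 0.042 0.006] [539. 168.] dframe [-0.1014  0.3254]
scene red_dish_0 0.66 [ 0.736 -0.392  0.013] [407. 239.] dframe [ 0.1168 -0.1597]
scene red_dish_0 0.51 [ 0.548 -0.318  0.027] [348. 272.] dframe [-0.0538 -0.0514]
scene red_dish_0 0.51 [ 0.616 -0.165  0.015] [308. 228.] dframe [0.043  0.0857]
scene red_dish_0 0.45 [ 0.593 -0.257  0.042] [335. 244.] dframe [0.0022 0.0003]
scene petri_large 0.78 [ 0.384 -0.195  0.017] [265. 296.] dframe [-0.1904  0.1014]
scene specimen_cup 0.97 [ 0.63  -0.405  0.071] [400. 256.] dframe [ 0.0098 -0.1521]
scene dropper_bottle 0.83 [0.702 0.028 0.054] [268. 170.] dframe [0.1643 0.2583]
scene forceps 0.76 [0.403 0.055 0.007] [190. 243.] dframe [-0.1243  0.3427]
scene forceps 0.16 [ 0.62  -0.068  0.101] [279. 188.] dframe [0.0652 0.18  ]
```

View pics/c12.png

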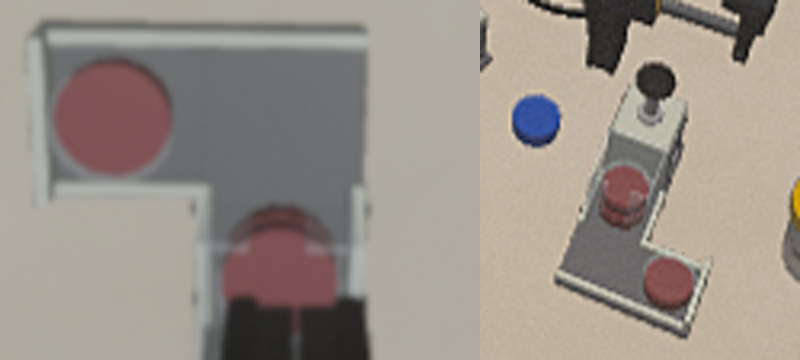

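View pics/scene12.png

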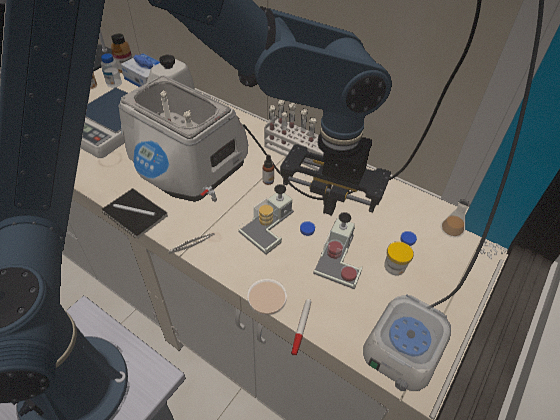

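```bash
python3 -c "
from h import *
print(robot.hand_in())"
```

```text
the job is handed in; nothing more can be done
None
```

I pressed the red dispenser's plunger fully once, let it rise, and pushed the ejected dish along the channel to the end stop. I then lifted the hand clear and handed in at about 16 s on the robot's clock; the hand-in gave no verdict.

- **Press:** the plunger reached its stop with the tool at z = 0.075 m and about 25 N. In between, it rose about 1 mm and I pressed again to hold it there. Only one dish came out.
- **Push:** contact with the end stop showed as 6.6 N at the expected place.
- **Dish position:** the wrist picture puts the dish flat in the bay at about x -50, y -54 mm in the dispenser's frame. The scene camera gives x -54, y -51 mm, and x = -54 is right at the limit. It is within that camera's error, because the lip stops the dish at about -50.
- **Rest of the scene:** two red dishes are stacked in the magazine and have dropped one place. The red plunger is up and the yellow dispenser was not touched. In the same camera view, the cup, large petri dish, bottle and forceps are within about 4 mm of where they started. I did not touch the blue look-alike dishes. The wrist camera placed the forceps about 25 mm off, but only part of them showed at the edge of that picture.

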